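# Hook a fixture plate into the measuring stage and lock it down

## Task

Fit the loose aluminium fixture plate, the one with the upright grip lug, to the stage of the measuring machine: angle its tongue between the cheeks and under the lip of the hook rail, which is clamped a little off the middle of the stage, and push it fully home in the groove; then lower the plate and press it down past the spring roller until it lies flat and locked on its seats. Let go of it, and leave the mouse, ring gauge, gauge case and bottle where they are.

Things in the scene. Friction and masses are not known exactly. Their poses are not given: they have to be found in the camera images.
- insert: the loose fixture plate, bare aluminium, 0.45 to 0.7 kg, flat on the bench at the start: body 150 mm long (x), 120 mm wide (y), 18 mm thick. Origin: centre of the body's underside; +z out of its top, +x towards its plain free end (end face at x = +75 mm); its tongue is at the -x end. Eight ribs 4 mm high lie on top near the tongue (x = -66 to -22 mm); the grip lug stands on top
- tongue (a point): middle of the tongue's front edge, at (-94, 0, 3.75) mm in the plate's frame, same axes. The tongue is as wide as the plate (120 mm), 7.5 mm thick, level with the underside (z = 0 to 7.5 mm) and stands out 19 mm beyond the body's end face (x = -94 to -75 mm)
- channel (a point): in the plate's underside, behind the tongue: a channel across the whole width, x = -69 to -53 mm, open below, 11.5 mm deep; this point is the middle of its ceiling, (-61, 0, 11.5) mm in the plate's frame. Locked home, the stage's keeper rib lies in it
- lug (a point): where to pinch the plate's grip lug: (20, 0, 44) mm in the plate's frame. The lug is an upright aluminium bar on the top face, 12 mm thick (x = 14 to 26 mm), 60 mm wide (y), its top 56 mm above the underside (38 mm above the top face); fingers close across its thickness, along the plate's x
- home (a point): fixed on the stage, which stands on the machine's carriage: where the plate's origin lies when locked home, but for the rail's sideways offset (see groove); about 107 mm above the bench, level with the seats; +z up, +x from the hook rail (nearer the robot) to the spring roller. Two black seats carry the plate at x = -45 to 75 mm, y = 30 to 64 mm either side; a window lies between them
- groove (a point): nominal middle of the hook rail's groove: its closed back at seat level, (-94, 0, 0) mm from home, same axes. The rail (groove, lip, rib and cheeks in one) is clamped anywhere up to 12 mm to either side along y and no reading tells where: see or feel it. The tongue's front edge rests against the back when home; the groove's floor is 4 mm below the seats and runs from the back to the rib
- lip (a point): nominal middle of the lower front edge of the aluminium lip over the groove, (-81, 0, 11.5) mm from home, same axes. The lip covers x = -94 to -81 mm, underside 11.5 mm and top 17.5 mm above the seats. The rail's two end cheeks, 128 mm apart inside and 10 mm thick, run from x = -94 to -45 mm with tops 17.5 mm above the seats; the 120 mm tongue goes between them
- rib (a point): nominal middle of the keeper rib's top, (-58, 0, 9) mm from home, same axes: a strip across the rail before the groove, x = -61 to -55 mm, 9 mm above the seats. A level tongue cannot pass between rib and lip: the plate comes in with its free end up by 28 to 40 degrees, along the slope of its tongue, tip down to the groove's floor; it goes in the last 5 to 12 mm while being lowered
- roller_axis (a point): middle of the axis of the white spring roller, 20 mm across and 42 mm long along the stage's y, on a steel fork; at rest at (81, 0, 24.6) mm from home, so it juts 4 mm over the plate's end. It stands at the stage's end away from the hook rail
- latch (a joint): travel of the spring roller in m: 0 at rest, grows as it yields along the stage's +x, at most 0.010; 7 N at first and 0.8 N more for each mm. The plate's free end, pressed down with about 10 to 15 N at the lug, pushes it aside, and it springs back over the plate's top edge. About 0.001 with the plate locked
- mouse: black computer mouse, 112 x 60 x 26 mm, on the bench; origin under its centre; bystander
- ring_gauge: steel ring gauge lying flat, 76 mm across, 22 mm high; origin under its centre; bystander
- gauge_case: closed dark wooden gauge block case, 75 x 130 x 30 mm; origin under its centre; bystander
- cleaner: white bottle of glass cleaner, 52 mm across, 115 mm high; origin under its centre; bystander

How it is judged:
On the way:
1. the tongue is hooked under the lip while the plate is still angled (x of tongue in the frame of home below -0.084 m and z of tongue in the frame of home between -0.006 and 0.0105 m and angle between insert's own z axis and vertical above 0.14 rad), for 0.1 s.
At the end, for the whole second after the job is handed in: The plate lies right way up and flat on the stage's seats (2 mm, 1.4 degrees), its tongue home between the cheeks under the lip (4 mm along the stage, 18 mm across), the roller sprung back over its end (latch under 3.5 mm), at rest and released; no bystander moved over 30 mm (x of insert in the frame of home between -0.004 and 0.004 m and y of insert in the frame of home between -0.018 and 0.018 m and z of insert in the frame of home between -0.003 and 0.002 m and angle between insert's own z axis and vertical below 0.025 rad and z of lug in the frame of home above 0.035 m and value of joint latch below 0.0035 m and linear speed of insert below 0.01 m/s); the robot touches nothing.
It fails at once if the mouse is pushed away (distance of mouse from where it was at the start of the episode above 0.03 m).
It fails at once if the ring gauge is pushed away (distance of ring_gauge from where it was at the start of the episode above 0.03 m).
It fails at once if the gauge case is pushed away (distance of gauge_case from where it was at the start of the episode above 0.03 m).
It fails at once if the bottle is pushed away (distance of cleaner from where it was at the start of the episode above 0.03 m).
It also fails if it takes over 54 s, if anything falls off the work surface, if the arm or the gripper's body presses on something with over 40 N, if the wrist force passes 120 N, or if a joint passes its speed limit or range.

## Robot

A 6-joint arm with a two-finger parallel gripper is mounted at the origin on the work surface. World frame = base frame: x ahead of the robot, y to its left, z up, the work surface at z = 0. Lengths are in m, angles in rad, forces in N, time in s.
With the tool pointing down it reaches from about 0.325 to 0.925 m from the base axis. Payload 3.1 kg.
Tool frame: the origin (TCP) lies on the mounting face of the last link; the fingertips stand 173 mm ahead of it and the grasp point (between the pads) lies 155 mm ahead of it; z points along the fingers, y is the line along which they close (so a half turn about z gives the same grasp; the last joint's range is limited). The gripper opens to 85 mm and grips with 20 to 120 N. Pads are 22 mm wide; open, the fingers measure 114 mm over their backs; the gripper's body (76 mm by 85 mm) begins 54 mm behind the grasp point. The pads swing forward as they close: fully open they stand 13 mm farther back than shut.
Start: joints at [0.996, 0.217, 1.613, -0, 1.311, -0.112], TCP at [0.279, 0.559, 0.405] pointing down, gripper open.
Joint ranges: [-2.75, 2.75], [-0.78, 2.1], [0.31, 2.55], [-1.13, 4.27], [0.13, 2.63], [-2.58, 2.58]. Speed limits (rad/s): [2.79, 2.79, 3.14, 3.14, 3.14, 3.14].

## Interface

Orientations are given as a unit quaternion [x, y, z, w].
In Python, from plant import monitor, eyes, ticket gives the robot as it stands.
- The arm moves only by the shell command python3 -m handwheel 'ROWS' [FORCE]. ROWS is JSON, a list that holds one entry, the list of rows, each a list of 5 numbers: the finger opening in m, from 0 to 0.0854, then the shift along the tool's x, y, z in m, then the turn about the tool's z in degrees. In form: [[[hand, tx, ty, tz, roll], ...]]. A call has 1 to 10 rows; each row shifts and turns the commanded pose from where the row before left it, along the tool's axes as they then stand; what a row does not reach is not made up. A row lasts 1/8 s, in which the tool goes at most 62.5 mm and 10.7 degrees, less where a joint would pass 70% of its speed; a pose out of reach is approached as far as the arm can. A call with a gripper value outside its range is refused whole. The fingers move at their own pace and stop on an object; FORCE is the grip in N (left out, the last holds). Time passes only in rows, so rows that do not move let the fingers close. It gives the time, the measured TCP pose, the force, the opening and the grip force at its end, in the units of the state.
- monitor.get_obs(): the state, without advancing time (a new reading comes with each control period).
- eyes.get_image(name): name is "scene" or "top"; returns (picture, depth): 400x640x3 uint8, red, green, blue; 400x640 float32, m along the optical axis (not along the pixel's ray), 0 where there is no reading.
- eyes.camera_model(name): a dict with "vertical_fov" (degrees; the focal length in pixels is half the picture's height over the tangent of half this angle, whatever the lens; pixels are square), "cx", "cy" (the principal point, pixels), "T" (4x4, takes a point from camera to world coordinates). Camera axes: x right, y up, looking along -z (the intrinsics and any distortion apply to the point x, -y, -z); pixel columns grow to the right and rows downward; lengths in m; the calibration is good to about 2 mm. A picture is of the moment at which its call begins. camera_model takes no time and is no camera call.
- ticket.hand_in(): hands the job in; it is judged then, once.
The state is a dict: "time": time; "joints": joint angles; "qvel": joint speeds; "effort": joint torques, N m; "position": TCP position; "eef_rot": TCP orientation; "force": force on the tool from outside, world axes, zero at the start; "wrist_torque": the same for the moment, N m; "width": finger opening in m; "finger_force": force on a finger pad.
Only numpy, scipy, OpenCV 4.12 (cv2) and the standard library are available. Lean on these libraries where they do the work, as an engineer would, in place of code of your own. Each camera call takes 0.05 s, during which the arm holds its last target. There are 200 camera calls.

## Working session

There is one attempt and no reset: what is moved stays moved. The work goes in short steps, Python scripts to look and compute and a shell command to move; the robot and the scene stay as the last step left them, time stands still between calls to the robot, and variables do not carry over. Pictures are saved under pics/ and viewed, at most 10 in all, crops included, and the job is handed in when it is done.

```bash
ls; mkdir -p pics; cat > h.py <<'E'
import numpy as np,cv2
from plant import monitor,eyes,ticket
def snap(cam,fn):
    im,d=eyes.get_image(cam); np.savez('pics/%s.npz'%fn,im=im,d=d); cv2.imwrite('pics/%s.png'%fn,im[:,:,::-1]); return im,d
def pt(cam,d,u,v,z=None):
    m=eyes.camera_model(cam); f=200/np.tan(np.radians(m['vertical_fov'])/2); T=np.array(m['T'])
    r=np.array([(u-m['cx'])/f,-(v-m['cy'])/f,-1.0])
    if z is None: p=r*d[int(round(v)),int(round(u))]; return (T@np.r_[p,1])[:3]
    R=T[:3,:3]@r; return T[:3,3]+R*(z-T[2,3])/R[2]
E
python3 - <<'E'
from h import *
for c in('top','scene'):
    snap(c,c+'0'); m=eyes.camera_model(c); print({k:(np.round(v,3).tolist()) if k=='T' else v for k,v in m.items()})
print(monitor.get_obs())
a=[cv2.imread('pics/%s0.png'%c) for c in('top','scene')]
E
```

```text
pics
{'vertical_fov': 57.360263948746415, 'cx': 320.1632520181695, 'cy': 203.75084009321773, 'T': [[0.025, 0.991, -0.133, 0.419], [-1.0, 0.022, -0.023, -0.203], [-0.02, 0.134, 0.991, 0.981], [0.0, 0.0, 0.0, 1.0]]}
{'vertical_fov': 54.456624083518875, 'cx': 320.66350094814044, 'cy': 200.75891104145347, 'T': [[-0.546, -0.606, 0.579, 1.147], [0.838, -0.386, 0.386, 0.255], [-0.011, 0.695, 0.718, 0.881], [0.0, 0.0, 0.0, 1.0]]}
{'time': 0.1, 'joints': array([ 9.95786333e-01,  2.17725552e-01,  1.61479637e+00, -4.00029745e-06,
        1.31131167e+00, -1.12158231e-01]), 'qvel': array([ 1.39210301e-03,  2.48145547e-05, -4.09545372e-03,  2.60262153e-04,
        7.87621175e-04,  1.06744319e-03]), 'effort': array([-1.50247895e-03, -3.98074865e+01, -3.04969203e+01, -2.32525754e-04,
        4.25530146e-03,  3.16594537e-05]), 'position': array([0.27882237, 0.55895445, 0.40345752]), 'eef_rot': array([ 2.29364978e-01,  9.73339844e-01, -1.05563185e-03, -3.75625689e-04]), 'force': array([-0.05397603,  0.14850473,  0.55585285]), 'wrist_torque': array([-0.01369972, -0.02548712, -0.06672603]), 'finger_force': 0.0, 'width': 0.0855566639069561}
```

View pics/top0.png

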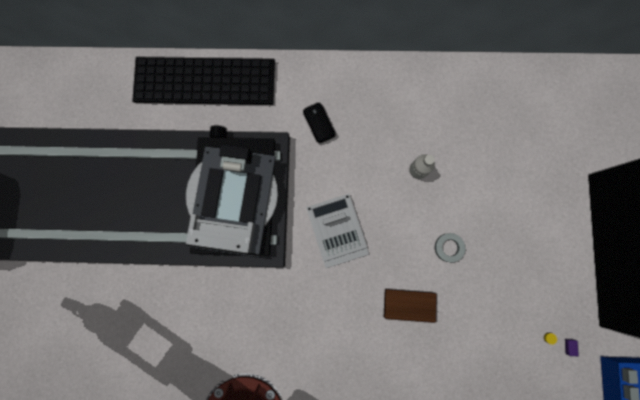

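View pics/scene0.png

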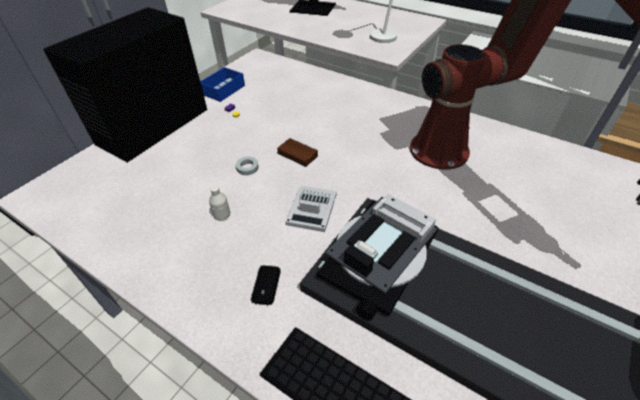

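The top view shows the plate at about (338,229), tongue end down and ribs at (340,242), and the stage at about (232,200) with the rail at its lower end. I'll enlarge this area.

```bash
python3 - <<'E'
from h import *
im=cv2.imread('pics/top0.png')[135:275,180:380]
cv2.imwrite('pics/top0c.png',cv2.resize(im,None,fx=4,fy=4,interpolation=cv2.INTER_CUBIC))
E
```

```text
(no output)
```

View pics/top0c.png

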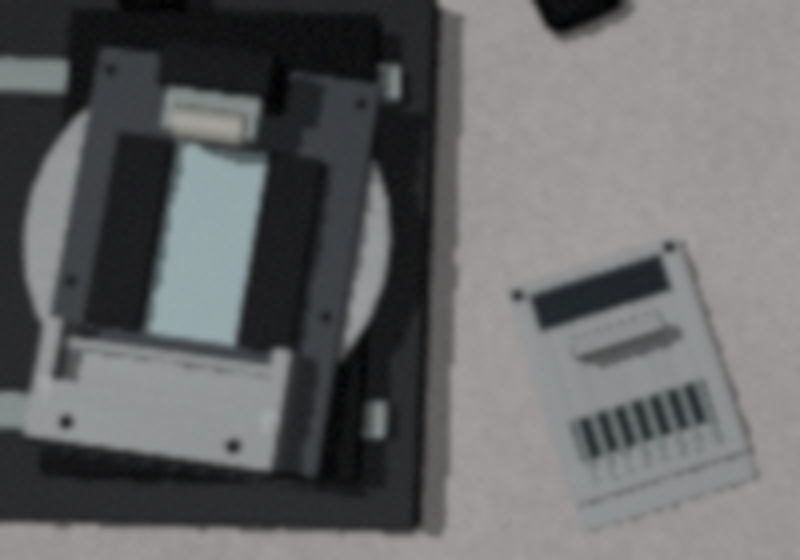

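```bash
python3 - <<'E'
from h import *
d=np.load('pics/top0.npz')['d']
P=lambda u,v,z=None:pt('top',d,180+(u-1.5)/4,135+(v-1.5)/4,z)
for n,u,v,z in [('farL',515,292,.018),('farR',674,241,.018),('tongL',588,530,.0075),('tongR',757,476,.0075),('lugL',571,345,.056),('lugR',670,312,.056),
 ('seatL_ol',118,135,.107),('seatL_nl',85,325,.107),('seatR_or',327,162,.107),('seatR_nr',298,350,.107),
 ('railLf',50,318,.1245),('railRf',291,348,.1245),('railLb',24,437,.1245),('railRb',276,471,.1245),('rollL',168,120,.1416),('rollR',243,130,.1416)]:
    print(n,np.round(P(u,v,z),4),np.round(P(u,v),4))
E
```

```text
farL [ 0.5376 -0.1494  0.018 ] [ 0.5379 -0.1492  0.015 ]
farR [ 0.5741 -0.2544  0.018 ] [ 0.5745 -0.2545  0.0158]
tongL [ 0.3826 -0.2013  0.0075] [ 0.3825 -0.2013  0.0059]
tongR [ 0.4204 -0.3117  0.0075] [ 0.4204 -0.3126  0.    ]
lugL [ 0.4998 -0.188   0.056 ] [ 0.5033 -0.1874  0.016 ]
lugR [ 0.5223 -0.2505  0.056 ] [ 0.5266 -0.2524  0.0174]
seatL_ol [0.6185 0.0929 0.107 ] [0.6224 0.0986 0.09  ]
seatL_nl [0.5008 0.1052 0.107 ] [0.502  0.1099 0.0937]
seatR_or [ 0.6042 -0.0369  0.107 ] [ 0.6064 -0.035   0.0968]
seatR_nr [ 0.4886 -0.0248  0.107 ] [ 0.4897 -0.0221  0.0938]
railLf [0.5028 0.1203 0.1245] [0.5028 0.1201 0.1249]
railRf [ 0.4883 -0.0241  0.1245] [ 0.4885 -0.0236  0.1222]
railLb [0.4324 0.1306 0.1245] [0.4337 0.1634 0.0401]
railRb [ 0.4163 -0.0189  0.1245] [ 0.4162 -0.0145  0.104 ]
rollL [0.6203 0.052  0.1416] [0.6217 0.0538 0.1355]
rollR [0.6151 0.0071 0.1416] [0.6152 0.0073 0.1411]
```

Plate: yaw about 19°, lug near (0.508, -0.219). Stage: yaw about -6°, home near (0.538, 0.036), rail offset about +8 mm. The rows cannot tilt the tool. I will therefore pinch the lug across its 60 mm width, along y, so the plate can hang and pivot about the finger axis. Its centre of mass lies at about atan(20/33), or 31° free end up.

```bash
python3 -m handwheel '[[[0.0854,0,0,0,10.5],[0.0854,0,0,0,10.5],[0.0854,0,0,0,10.5],[0.0854,0,0,0,10.5],[0.0854,0,0,0,10.5],[0.0854,0,0,0,10.5],[0.0854,0,0,0,10.5],[0.0854,0,0,0,10.5],[0.0854,0,0,0,10.5],[0.0854,0,0,0,10.5]]]' && python3 -m handwheel '[[[0.0854,0,0,0,10.5],[0.0854,0,0,0,10.5],[0.0854,0,0,0,8.2],[0.0854,0,0.055,0,0],[0.0854,0,0.055,0,0],[0.0854,0,0.055,0,0],[0.0854,0,0.055,0,0],[0.0854,0,0.055,0,0],[0.0854,0,0.055,0,0],[0.0854,0,0.055,0,0]]]' && python3 -m handwheel '[[[0.0854,-0.007,0.055,0,0],[0.0854,-0.007,0.055,0,0],[0.0854,-0.007,0.055,0,0],[0.0854,-0.007,0.055,0,0],[0.0854,-0.007,0.055,0,0],[0.0854,-0.005,0.055,0,0],[0.0854,0,0.055,0,0],[0.0854,0,0.04,0,0],[0.0854,0,0,0,0]]]'; python3 - <<'E'
from h import *
from scipy.spatial.transform import Rotation as R
o=monitor.get_obs(); print(o['position'],R.from_quat(o['eef_rot']).as_matrix().round(3),o['joints'],o['time'])
E
```

```text
time: 1.35
position: [0.2789, 0.5591, 0.4039]
eef_rot: [0.913, 0.408, -0.001, 0.0]
force: [0.3, 0.1, -0.3]
width: 0.0854
finger_force: 0.0
time: 2.6
position: [0.4062, 0.1942, 0.4044]
eef_rot: [0.986, 0.168, -0.0, 0.0]
force: [1.2, 0.7, 0.4]
width: 0.0857
finger_force: 0.0
time: 3.72
position: [0.509, -0.2209, 0.4041]
eef_rot: [0.986, 0.166, -0.0, -0.0]
force: [0.1, 0.7, 0.8]
width: 0.0856
finger_force: 0.0
[ 0.50901709 -0.22093904  0.40410018] [[ 0.945  0.327 -0.001]
 [ 0.327 -0.945 -0.   ]
 [-0.001 -0.    -1.   ]] [-5.35912718e-01  6.89584401e-02  1.78085023e+00 -3.70236379e-04
  1.29230117e+00  7.01900027e-01] 3.725
```

```bash
python3 - <<'E'
from h import *
im,d=snap('scene','s1')
cv2.imwrite('pics/s1c.png',cv2.resize(im[150:270,245:445,::-1],None,fx=4,fy=4,interpolation=cv2.INTER_CUBIC))
E
```

```text
(no output)
```

View pics/s1c.png

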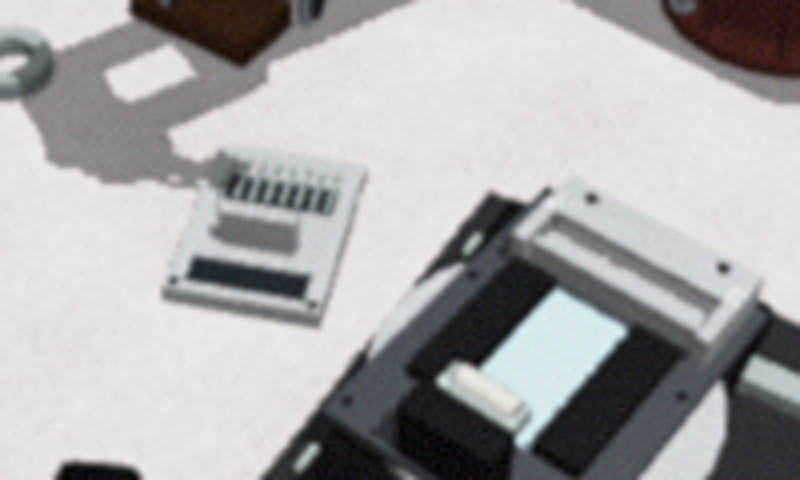

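The lug's front top edge runs from (217,216) to (300,224). The plate's far top corners are at (163,289) and (320,317). The rail's top corners are at (512,228), (710,350), (762,285) and (575,180).

```bash
python3 - <<'E'
from h import *
P=lambda u,v,z=None:pt('scene',None,245+(u-1.5)/4,150+(v-1.5)/4,z)
lug=[];a=np.radians(19.2);R=np.array([[np.cos(a),np.sin(a)],[-np.sin(a),np.cos(a)]])
o=np.array([.4877,-.2261])
for n,u,v,z in [('lugA',217,216,.056),('lugB',300,224,.056),('farA',163,289,.018),('farB',320,317,.018),('tongA',220,150,.0075),('tongB',368,170,.0075)]:
    p=P(u,v,z); print(n,p.round(4),(R@(p[:2]-o)).round(4))
a=np.radians(-6.1);R=np.array([[np.cos(a),np.sin(a)],[-np.sin(a),np.cos(a)]]);o=np.array([.5382,.0357])
for n,u,v,z in [('railfA',512,228,.1245),('railfB',712,348,.1245),('railbA',575,180,.1245),('railbB',762,285,.1245),('seatA near',515,262,.107),('seatA far out',405,375,.107),('seatB near out',690,358,.107),('seatB far out',575,475,.107),('rollA',452,366,.1416),('rollB',520,406,.1416)]:
    p=P(u,v,z); print(n,p.round(4),(R@(p[:2]-o)).round(4))
E
```

```text
lugA [ 0.5265 -0.2357  0.056 ] [ 0.0335 -0.0218]
lugB [ 0.5005 -0.1799  0.056 ] [0.0273 0.0394]
farA [ 0.5799 -0.2489  0.018 ] [ 0.0795 -0.0519]
farB [ 0.5403 -0.1372  0.018 ] [0.0789 0.0667]
tongA [ 0.4283 -0.3053  0.0075] [-0.0821 -0.0553]
tongB [ 0.3837 -0.1921  0.0075] [-0.087   0.0663]
railfA [ 0.4814 -0.0225  0.1245] [-0.0503 -0.0639]
railfB [0.5056 0.1295 0.1245] [-0.0424  0.0898]
railbA [ 0.4181 -0.0072  0.1245] [-0.1148 -0.0555]
railbB [0.4399 0.1362 0.1245] [-0.1084  0.0895]
seatA near [ 0.4926 -0.0127  0.107 ] [-0.0402 -0.053 ]
seatA far out [ 0.614  -0.0264  0.107 ] [ 0.082  -0.0537]
seatB near out [0.5057 0.1181 0.107 ] [-0.0411  0.0785]
seatB far out [0.6241 0.0962 0.107 ] [0.079  0.0692]
rollA [0.6167 0.0066 0.1416] [ 0.0812 -0.0206]
rollB [0.6212 0.0547 0.1416] [0.0805 0.0277]
```

```bash
python3 -m handwheel '[[[0.0854,0,-0.004,0.05,0],[0.0854,0,0,0.05,0],[0.0854,0,0,0.05,0],[0.0854,0,0,0.04,0],[0.0854,0,0,0.023,0],[0.0854,0,0,0,0],[0.05,0,0,0,0],[0.05,0,0,0,0],[0.05,0,0,0,0],[0.05,0,0,0,0]]]' 25; python3 - <<'E'
from h import *
im,d=snap('scene','s2')
im2,d=snap('top','t2')
a=cv2.resize(im[110:245,255:375,::-1],None,fx=4,fy=4,interpolation=cv2.INTER_CUBIC)
cv2.imwrite('pics/s2c.png',a)
E
```

```text
time: 5.03
position: [0.5085, -0.2151, 0.1936]
eef_rot: [0.986, 0.168, 0.001, 0.001]
force: [-0.9, 2.1, 5.8]
width: 0.0595
finger_force: 30.8
```

View pics/s2c.png

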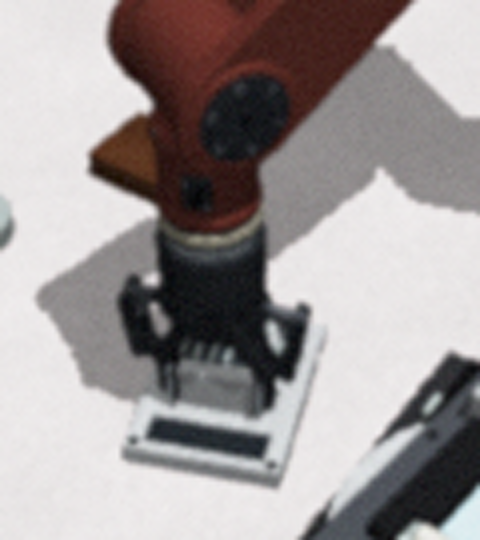

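The fingers hold the lug's ends at a width of 59.5 mm. Next I lift and see whether the plate hangs tilted.

```bash
python3 -m handwheel '[[[0.05,0,0,-0.02,0],[0.05,0,0,-0.04,0],[0.05,0,0,-0.05,0],[0.05,0,0,-0.05,0],[0.05,0,0,-0.03,0],[0.05,0,0,0,0],[0.05,0,0,0,0]]]'; python3 - <<'E'
from h import *
im,d=snap('scene','s3')
a=cv2.resize(im[60:240,235:395,::-1],None,fx=3,fy=3,interpolation=cv2.INTER_CUBIC)
cv2.imwrite('pics/s3c.png',a)
E
```

```text
time: 6.0
position: [0.5064, -0.2142, 0.3795]
eef_rot: [0.986, 0.167, -0.002, -0.001]
force: [-1.0, -0.6, -5.8]
width: 0.0595
finger_force: 29.8
```

View pics/s3c.png

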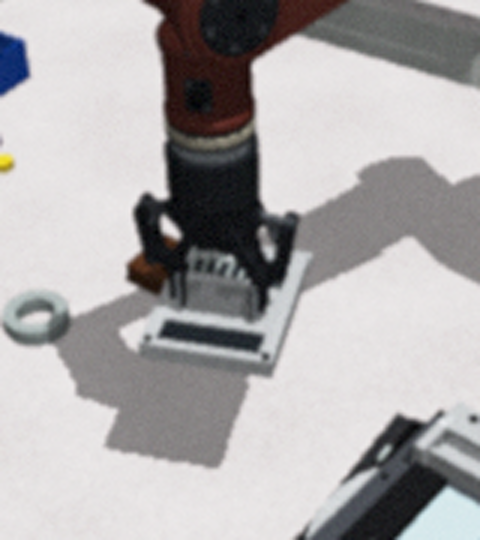

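The plate is lifted. I'll fit a plane to the depth on its top to get the tilt.

```bash
cat >> h.py <<'E'
def tilt(cam,d,pts,yaw):
    "pts: (u,v) full px on the plate top; fit plane, return tilt deg about plate y (free end up +) and points"
    p=np.array([pt(cam,d,u,v) for u,v in pts]); c=p.mean(0); n=np.linalg.svd(p-c)[2][2]; n*=np.sign(n[2])
    a=np.radians(yaw); return np.degrees(np.arctan2(-(n[0]*np.cos(a)+n[1]*np.sin(a)),n[2])),np.degrees(np.arctan2(-n[0]*np.sin(a)+n[1]*np.cos(a),n[2])),p
E
python3 - <<'E'
from h import *
d=np.load('pics/s3.npz')['d']
c=[(160,342),(200,348),(250,356),(165,320),(255,340),(270,325),(285,300),(298,270),(275,345)]
t=tilt('scene',d,[(235+u/3,60+v/3) for u,v in c],19.3);print(t[0],t[1]);print(t[2].round(4))
E
```

```text
-0.25662133858862546 0.20369716858296244
[[ 0.565  -0.2328  0.2034]
 [ 0.554  -0.198   0.2049]
 [ 0.5393 -0.1562  0.2048]
 [ 0.5402 -0.2455  0.2046]
 [ 0.5199 -0.1637  0.2048]
 [ 0.4947 -0.1644  0.2031]
 [ 0.4594 -0.171   0.2036]
 [ 0.4183 -0.1827  0.2052]
 [ 0.5146 -0.1465  0.2033]]
```

The plate is still level because pad friction holds it. On the way I'll try the weakest grip. If it still does not pivot, I'll tip it by resting the free end on the rail's fixed back edge.

```bash
python3 -m handwheel '[[[0.05,0,-0.02,-0.02,0],[0.05,0,-0.05,0,0],[0.05,0,-0.05,0,0],[0.05,-0.013,-0.06,0,0],[0.05,0,-0.06,0,0],[0.05,0,-0.059,0,0],[0.05,0,0,0,8.5],[0.05,0,0,0,8.5],[0.05,0,0,0,8.4],[0.05,0,0,0,0]]]' 20; python3 - <<'E'
from h import *
im,d=snap('scene','s4')
im2,d2=snap('top','t4')
a=cv2.resize(im[60:260,300:500,::-1],None,fx=2.9,fy=2.9,interpolation=cv2.INTER_CUBIC)
cv2.imwrite('pics/s4c.png',a)
E
```

```text
time: 7.3
position: [0.3956, 0.0633, 0.3995]
eef_rot: [0.999, -0.052, -0.002, 0.0]
force: [-0.7, -0.5, -6.4]
width: 0.0599
finger_force: 29.7
```

View pics/s4c.png

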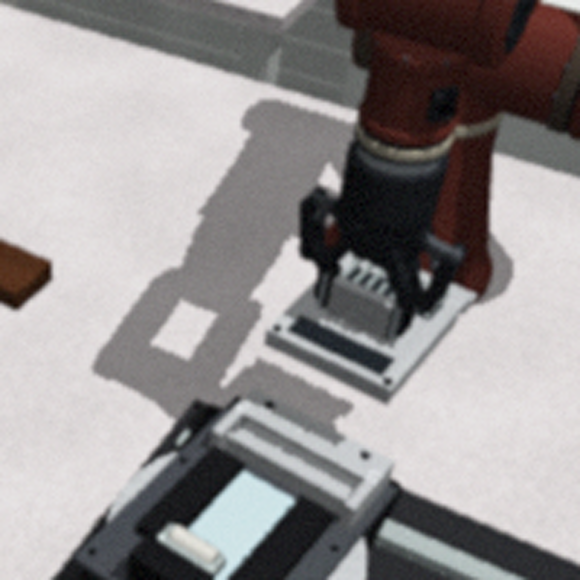

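```bash
python3 -m handwheel '[[[0.05,0.012,0,0.03,0],[0.05,0,0,0.03,0],[0.05,0,0,0.016,0],[0.05,0,0,0,0]]]' 20; python3 -m handwheel '[[[0.05,0,0,0.004,0],[0.05,0,0,0.004,0],[0.05,0,0,0.004,0],[0.05,0,0,0,0]]]' 20;python3 -m handwheel '[[[0.05,0,0,0.004,0],[0.05,0,0,0.004,0],[0.05,0,0,0.004,0],[0.05,0,0,0,0]]]' 20
python3 - <<'E'
from h import *
im,d=snap('scene','s5')
c=[(280,340),(330,358),(385,380)]
im2,d2=snap('top','t5')
t=eyes.camera_model('top')
# plate free-end region via both clouds: points near lug yaw frame
a=np.radians(-6.1);o=monitor.get_obs()['position']
for cam,dd in(('scene',d),('top',d2)):
    v,u=np.mgrid[0:400:1,0:640:1]; m=eyes.camera_model(cam); f=200/np.tan(np.radians(m['vertical_fov'])/2)
    P=np.stack([(u-m['cx'])/f*dd,-(v-m['cy'])/f*dd,-dd,np.ones_like(dd)],-1)@np.array(m['T']).T
    x=(P[...,0]-o[0])*np.cos(a)+(P[...,1]-o[1])*np.sin(a); y=-(P[...,0]-o[0])*np.sin(a)+(P[...,1]-o[1])*np.cos(a)
    for lo in range(-110,90,10):
        k=(x*1e3>lo)&(x*1e3<lo+10)&(abs(y)>.045)&(abs(y)<.055)&(P[...,2]>.03)&(P[...,2]<.3)
        if k.sum()>3: print(cam,lo+5,k.sum(),np.percentile(P[...,2][k],[20,50,80]).round(3))
E
```

```text
time: 7.9
position: [0.4076, 0.0619, 0.3241]
eef_rot: [0.999, -0.053, -0.002, 0.0]
force: [-0.2, 0.9, -5.9]
width: 0.0593
finger_force: 29.7
time: 8.4
position: [0.4094, 0.0621, 0.3179]
eef_rot: [0.999, -0.053, 0.0, 0.0]
force: [-9.2, -0.2, 15.6]
width: 0.0595
finger_force: 32.1
time: 8.9
position: [0.4116, 0.0619, 0.3111]
eef_rot: [0.999, -0.053, 0.003, 0.0]
force: [-16.9, -0.9, 39.3]
width: 0.0592
finger_force: 39.3
scene -95 10 [0.137 0.138 0.139]
scene -85 8 [0.138 0.139 0.14 ]
scene -75 10 [0.138 0.138 0.14 ]
scene -65 12 [0.138 0.139 0.14 ]
scene -55 10 [0.139 0.14  0.141]
scene -45 12 [0.14  0.14  0.142]
scene -35 10 [0.14  0.141 0.141]
scene -25 9 [0.14  0.141 0.142]
scene -15 21 [0.141 0.143 0.204]
scene -5 55 [0.142 0.2   0.247]
scene 5 103 [0.19  0.231 0.242]
scene 15 49 [0.143 0.196 0.21 ]
scene 25 21 [0.142 0.143 0.145]
scene 35 37 [0.104 0.143 0.145]
scene 45 79 [0.105 0.133 0.144]
scene 55 20 [0.103 0.105 0.136]
scene 65 8 [0.115 0.117 0.117]
scene 75 46 [0.101 0.107 0.115]
scene 85 16 [0.106 0.107 0.108]
top -105 22 [0.124 0.125 0.126]
top -95 18 [0.135 0.137 0.138]
top -85 21 [0.136 0.137 0.138]
top -75 20 [0.135 0.137 0.14 ]
top -65 22 [0.136 0.137 0.139]
top -55 21 [0.138 0.138 0.14 ]
top -45 20 [0.137 0.138 0.139]
top -35 21 [0.138 0.139 0.14 ]
top -25 29 [0.038 0.138 0.14 ]
top -15 31 [0.039 0.137 0.14 ]
top -5 36 [0.039 0.14  0.246]
top 5 35 [0.118 0.234 0.247]
top 15 19 [0.141 0.141 0.144]
top 25 18 [0.141 0.143 0.144]
top 35 20 [0.141 0.142 0.143]
top 45 34 [0.141 0.143 0.144]
top 55 30 [0.101 0.102 0.137]
top 65 39 [0.101 0.103 0.103]
top 75 32 [0.094 0.113 0.116]
top 85 36 [0.094 0.098 0.106]
```

I moved the wrong way: the plate's contact lever is only 14 mm. I'll back off 30 mm so the edge bears near the free end.

```bash
python3 -m handwheel '[[[0.05,0,0,-0.02,0],[0.05,0,0,-0.01,0],[0.05,-0.03,0,0,0],[0.05,0,0,0,0],[0.05,0,0,0.012,0],[0.05,0,0,0,0]]]' 20; python3 -m handwheel '[[[0.05,0,0,0.004,0],[0.05,0,0,0.004,0],[0.05,0,0,0.004,0],[0.05,0,0,0,0]]]' 20;python3 -m handwheel '[[[0.05,0,0,0.004,0],[0.05,0,0,0.004,0],[0.05,0,0,0.004,0],[0.05,0,0,0,0]]]' 20
cat >> h.py <<'E'
def cloud(cam,d,yaw,o):
    m=eyes.camera_model(cam); f=200/np.tan(np.radians(m['vertical_fov'])/2); v,u=np.mgrid[0:400,0:640]
    P=np.stack([(u-m['cx'])/f*d,-(v-m['cy'])/f*d,-d,np.ones_like(d)],-1)@np.array(m['T']).T
    a=np.radians(yaw); x=(P[...,0]-o[0])*np.cos(a)+(P[...,1]-o[1])*np.sin(a); y=-(P[...,0]-o[0])*np.sin(a)+(P[...,1]-o[1])*np.cos(a)
    return x*1e3,y*1e3,P[...,2]*1e3
def prof(yaw=-6.1,lo=-110,hi=90,cams=('scene','top'),ya=(45,55)):
    o=monitor.get_obs()['position']
    for c in cams:
        im,d=eyes.get_image(c); x,y,z=cloud(c,d,yaw,o); r=[]
        for l in range(lo,hi,10):
            k=(x>l)&(x<l+10)&(abs(y)>ya[0])&(abs(y)<ya[1])&(z>20)&(z<300)
            if k.sum()>3: r.append((l+5,int(np.median(z[k]))))
        print(c,r)
E
python3 -c "
from h import *
prof()"
```

```text
time: 9.75
position: [0.3782, 0.065, 0.3181]
eef_rot: [0.999, -0.053, -0.002, 0.0]
force: [-0.5, 0.7, -5.3]
width: 0.0596
finger_force: 34.6
time: 10.25
position: [0.3783, 0.0652, 0.3078]
eef_rot: [0.999, -0.053, -0.001, 0.0]
force: [-2.1, -0.1, -3.0]
width: 0.0595
finger_force: 34.2
time: 10.75
position: [0.3771, 0.0654, 0.2955]
eef_rot: [0.999, -0.053, -0.003, -0.0]
force: [-10.6, 2.1, 4.6]
width: 0.0593
finger_force: 30.2
scene [(-85, 93), (-75, 97), (-65, 101), (-55, 105), (-45, 108), (-35, 113), (-25, 116), (-15, 182), (-5, 188), (5, 204), (15, 178), (25, 135), (35, 139), (45, 137), (55, 126), (65, 125), (75, 122), (85, 105)]
top [(-105, 72), (-95, 74), (-85, 91), (-75, 95), (-65, 99), (-55, 103), (-45, 105), (-35, 110), (-25, 114), (-15, 117), (-5, 222), (5, 217), (15, 128), (25, 86), (35, 136), (45, 140), (55, 124), (65, 124), (75, 123), (85, 103)]
```

The plate now pivots, at about 22° free end up. A bit more.

```bash
python3 -m handwheel '[[[0.05,0,0,0.003,0],[0.05,0,0,0.003,0],[0.05,0,0,0.003,0],[0.05,0,0,0,0]]]' 20
python3 -c "
from h import *
prof(lo=-110,hi=60)"
```

```text
time: 11.35
position: [0.3774, 0.0654, 0.286]
eef_rot: [0.999, -0.054, -0.003, -0.0]
force: [-6.1, 1.5, 0.4]
width: 0.0596
finger_force: 28.9
scene [(-75, 62), (-65, 70), (-55, 77), (-35, 89), (-15, 172), (-5, 183), (5, 199), (15, 173), (25, 131), (35, 140), (45, 135), (55, 125)]
top [(-85, 38), (-75, 59), (-65, 65), (-55, 74), (-45, 80), (-35, 87), (-25, 93), (-15, 101), (-5, 206), (5, 209), (15, 121), (25, 126), (35, 134), (45, 138), (55, 124)]
```

The tilt is about 35°. I'll tighten the grip, lift clear, then measure plate against rail.

```bash
python3 -m handwheel '[[[0.05,0,0,0,0],[0.05,0,0,-0.02,0],[0.05,0,0,-0.04,0],[0.05,0,0,-0.04,0],[0.05,0,0,-0.02,0],[0.05,0,0,0,0]]]' 60
python3 - <<'E'
from h import *
prof(lo=-120,hi=60)
im,d=snap('top','t6')
cv2.imwrite('pics/t6c.png',cv2.resize(im[160:310,180:340,::-1],None,fx=4,fy=4,interpolation=cv2.INTER_CUBIC)[:600])
x,y,z=cloud('top',d,-6.1,(.539,.039))
k=(z>120)&(z<129)&(x>-125)&(x<-40)&(abs(y)<120)
for l in range(-120,-40,8):
    q=k&(x>l)&(x<l+8)
    if q.sum()>5: print(l+4,np.percentile(y[q],[0,3,97,100]).round(1),q.sum())
E
```

```text
time: 12.2
position: [0.3793, 0.0651, 0.4084]
eef_rot: [0.999, -0.053, 0.003, -0.0]
force: [0.7, -0.2, -6.4]
width: 0.0576
finger_force: 68.4
scene [(-55, 198), (-45, 206), (-25, 218), (-15, 227), (-5, 294), (5, 291), (15, 290), (35, 260), (45, 257), (55, 126)]
top [(-85, 160), (-75, 180), (-65, 187), (-55, 194), (-45, 201), (-35, 207), (-25, 214), (-15, 220), (-5, 227), (5, 232), (15, 239), (25, 246), (35, 254), (45, 256), (55, 125)]
-116 [-67.3 -66.5 -25.1 -23.9] 26
-108 [-67.6 -65.4  74.1  80.2] 192
-100 [-67.8 -64.   76.7  80.3] 214
-92 [-67.6 -63.5  74.6  79.5] 213
-84 [-68.8 -65.4  76.   79.9] 213
-76 [-67.5 -67.1  79.4  79.7] 39
-68 [-68.6 -68.3  78.7  79.2] 28
-60 [-68.7 -68.   79.3  79.9] 31
-52 [-68.4 -68.1  78.3  79.4] 33
-44 [-67.4 -67.4  78.3  79. ] 17
```

View pics/t6c.png

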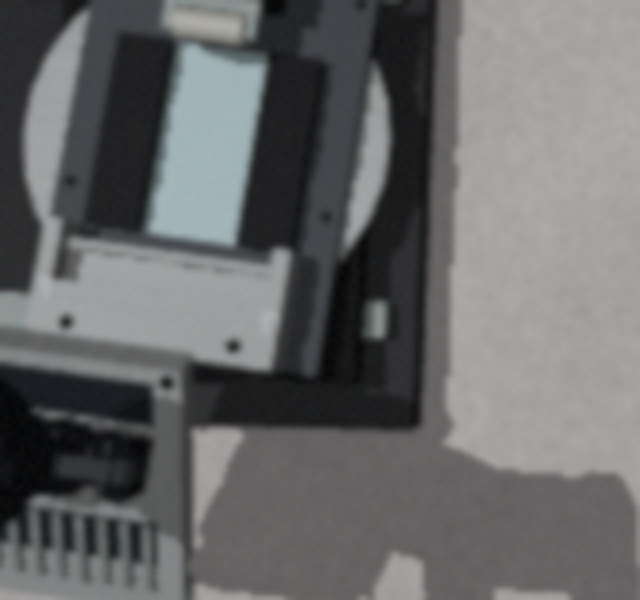

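The cheek outer edges span 147 mm, as they should. Now the plate's edges in the same frame, from both cameras, for the relative y offset and yaw.

```bash
python3 - <<'E'
from h import *
d=np.load('pics/t6.npz')['d']; im,ds=snap('scene','s6')
H=(.539,.039); o=monitor.get_obs()['position'];a=np.radians(-6.1)
print('tcp in H',(np.array([[np.cos(a),np.sin(a)],[-np.sin(a),np.cos(a)]])@(o[:2]-np.array(H))*1e3).round(1))
for c,dd in(('top',d),('scene',ds)):
    x,y,z=cloud(c,dd,-6.1,H)
    for l in range(-260,-95,10):
        q=(x>l)&(x<l+10)&(z>130)&(z<268)&(abs(y)<90)
        if q.sum()>5: print(c,'plate',l+5,np.percentile(y[q],[0,2,98,100]).round(1),np.median(z[q]).round(0))
    for l in range(-80,-40,8):
        q=(x>l)&(x<l+8)&(z>119)&(z<130)&(abs(y)<95)
        if q.sum()>3: print(c,'rail',l+4,np.percentile(y[q],[0,3,97,100]).round(1))
    # seats / roller
    q=(z>133)&(z<146)&(abs(y)<40)&(x>60)&(x<100)
    if q.sum(): print(c,'roller',np.percentile(x[q],[2,50,98]).round(1),np.percentile(y[q],[2,98]).round(1))
E
```

```text
tcp in H [-163.     8.9]
top plate -255 [-51.8 -50.8  63.3  67.8] 158.0
top plate -245 [-52.1 -51.9  65.7  68. ] 162.0
top plate -235 [-52.6 -51.9  65.6  68.3] 183.0
top plate -225 [-52.9 -51.4  61.3  67.8] 190.0
top plate -215 [-52.7 -52.3  45.6  50.9] 196.0
top plate -205 [-53.3 -52.7  34.1  37.8] 203.0
top plate -195 [-53.2 -52.7  27.1  29.4] 208.0
top plate -185 [-53.2 -52.9   3.1   6.8] 216.0
top plate -175 [-53.3 -53.1 -18.7 -17.5] 221.0
top plate -165 [-53.5 -53.3 -11.   -7.9] 228.0
top plate -155 [-53.4 -52.9  -8.4  11.7] 235.0
top plate -145 [-53.5 -53.   23.   28. ] 242.0
top plate -135 [-53.6 -53.2  37.6  45.2] 249.0
top plate -125 [-53.8 -53.4  63.9  67.1] 255.0
top plate -115 [-53.9 -53.3  64.   66.9] 254.0
top plate -105 [-53.4 -51.3  63.6  64. ] 246.0
top rail -76 [-67.5 -67.1  79.4  79.7]
top rail -68 [-68.6 -68.2  78.6  79.2]
top rail -60 [-68.7 -68.   79.2  79.9]
top rail -52 [-68.4 -68.1  78.3  79.4]
top rail -44 [-67.4 -67.4  78.3  79. ]
top roller [73.1 85.7 99.3] [-29.2  25.3]
scene plate -235 [41.1 41.4 70.9 70.9] 185.0
scene plate -225 [40.  41.8 70.1 70.3] 193.0
scene plate -215 [40.3 40.5 70.8 71.1] 198.0
scene plate -205 [38.2 38.6 70.3 70.5] 206.0
scene plate -195 [-47.6 -35.4  70.   70. ] 211.0
scene plate -185 [-48.  -41.6  69.7  70.2] 261.0
scene plate -175 [-48.4 -20.4  69.9  70.3] 252.0
scene plate -165 [-47.7 -33.8  69.6  69.8] 240.0
scene plate -155 [-47.4 -40.3  69.6  70.3] 250.0
scene plate -145 [-46.3 -41.8  69.7  69.8] 245.0
scene plate -135 [-47.1 -42.2  69.5  69.6] 251.0
scene plate -125 [-50.8 -46.6  69.   69.2] 257.0
scene plate -115 [-50.9 -47.6  67.9  69. ] 252.0
scene rail -76 [-64.9 -63.9  82.6  82.9]
scene rail -68 [-65.8 -65.6  82.6  83. ]
scene rail -60 [-65.6 -64.3  82.5  82.6]
scene rail -52 [-66.4 -65.8  81.9  82.1]
scene rail -44 [-60.2 -59.8  81.9  82.4]
scene roller [72.1 84.7 98.9] [-26.1  28.9]
```

Both cameras agree: the plate sits 1.4 mm too far +y and the yaw matches. Now the tilt and tongue tip against the lip edge in x–z.

```bash
python3 - <<'E'
from h import *
d=np.load('pics/t6.npz')['d']; ds=np.load('pics/s6.npz')['d']; H=(.539,.039)
x,y,z=cloud('top',d,-6.1,H)
q=(y>-50)&(y<-42)&(x>-236)&(x<-132)&(z>170); p=np.polyfit(x[q],z[q],1); r=z[q]-np.polyval(p,x[q]);print('tilt',np.degrees(np.arctan(p[0])),p,r.std())
q=(y>-50)&(y<50)&(x<-238)&(z>120); o=np.argsort(x[q])
for l in range(-266,-236,3):
    k=q&(x>l)&(x<l+3)
    if k.sum(): print(l,k.sum(),np.percentile(z[k],[5,50,95]).round(1))
for c,dd in(('top',d),('scene',ds)):
    x,y,z=cloud(c,dd,-6.1,H)
    for l in range(-92,-36,3):
        k=(x>l)&(x<l+3)&(abs(y-6)<50); kc=(x>l)&(x<l+3)&(abs(abs(y-6.5)-69)<4)
        print(c,l,k.sum(),np.percentile(z[k],[10,50,90]).round(1) if k.sum() else '',np.median(z[kc]).round(1) if kc.sum() else '')
    k=(y>-55)&(y<-40)&(x>-30)&(x<60)
    print('seat',np.median(z[k]))
E
```

```text
tilt -9.225596744444085 [-1.62423158e-01  4.87113820e+02] 132.0751310262123
-266 207 [527.3 575.3 600.1]
-263 201 [527.5 578.9 599.1]
-260 207 [526.  578.4 598.8]
-257 205 [525.6 579.1 598. ]
-254 233 [157.  565.7 597.3]
-251 246 [158.3 561.2 596.8]
-248 249 [160.6 563.8 596.4]
-245 220 [176.5 572.  595.9]
-242 243 [176.6 557.1 595. ]
-239 85 [178.9 556.8 594.8]
top -92 54 [121.8 123.4 125. ] 123.0
top -89 54 [122.1 123.3 125.4] 123.7
top -86 54 [121.3 123.4 124.8] 123.6
top -83 51 [121.3 123.2 125.4] 123.5
top -80 50 [100.2 102.4 122.7] 123.7
top -77 49 [100.7 102.4 104.4] 124.2
top -74 50 [ 99.9 102.3 103.7] 124.2
top -71 51 [100.7 102.6 104. ] 122.6
top -68 51 [100.3 102.1 103.7] 123.5
top -65 52 [100.2 102.2 104.5] 123.9
top -62 60 [100.  102.3 115.8] 123.0
top -59 52 [112.8 115.  117.3] 123.6
top -56 43 [112.6 114.8 116.4] 123.4
top -53 45 [91.6 93.8 95.8] 124.4
top -50 48 [92.  94.5 96. ] 123.2
top -47 52 [91.9 94.1 96.4] 123.2
top -44 53 [ 92.7  96.6 105.9] 97.4
top -41 48 [ 93.   96.2 107.2] 96.6
top -38 50 [ 93.1  95.7 106.3] 95.3
seat 105.8603120752758
scene -92 59 [102.4 105.1 126. ] 124.6
scene -89 65 [102.6 123.4 125.7] 125.5
scene -86 79 [103.2 121.1 125.7] 124.8
scene -83 78 [101.8 120.2 126.1] 124.1
scene -80 33 [102.  103.5 106.9] 124.8
scene -77 28 [102.3 103.7 105.1] 125.3
scene -74 10 [103.4 105.  105.5] 125.2
scene -71 0  124.6
scene -68 0  126.3
scene -65 7 [113.6 115.1 116.4] 124.9
scene -62 34 [112.6 116.3 117.8] 124.7
scene -59 149 [ 96.1 106.9 116.7] 124.3
scene -56 96 [ 94.8 105.5 115.7] 124.2
scene -53 15 [94.2 95.3 97.5] 124.6
scene -50 17 [94.4 95.8 97.9] 117.2
scene -47 31 [ 94.7  97.6 107.3] 112.1
scene -44 34 [ 94.5  97.4 108.5] 106.6
scene -41 36 [ 94.9  97.1 109.1] 95.7
scene -38 28 [ 94.4  98.9 108.8] 95.0
seat 107.19865577141164
```

The clouds give a tilt of 33.9° and the tip's bottom edge at (-86.8, -257.6) mm from the TCP in stage x–z. The lug slid a little in the pads but is held. The window midline at the floor is tip x about -85.5. I'll move to 50 mm up-slope of it.

```bash
cat >> h.py <<'E'
def tcp():
    o=monitor.get_obs(); p=o['position']; a=np.radians(-6.1); dx,dy=p[0]-.539,p[1]-.039
    print('tcpH',np.round([1e3*(dx*np.cos(a)+dy*np.sin(a)),1e3*(-dx*np.sin(a)+dy*np.cos(a)),1e3*p[2]],1),'F',o['force'].round(1),'w',o['width'].round(4),o['finger_force'].round(0),o['time'])
E
python3 -m handwheel '[[[0.05,0.04,0.0014,0,0],[0.05,0.042,0,0,0],[0.05,0.042,0,0,0],[0.05,0.042,0,0,0],[0.05,0.04,0,0,0],[0.05,0,0,0.01,0],[0.05,0,0,0.01,0],[0.05,0,0,0,0]]]'>/dev/null
python3 - <<'E'
from h import *
tcp()
prof(lo=-80,hi=60)
H=(.539,.039)
im,d=snap('top','t7');x,y,z=cloud('top',d,-6.1,H)
for l in range(-45,60,15):
    q=(x>l)&(x<l+15)&(z>130)&(z<268)&(y>-62)&(y<90); print(l,np.percentile(y[q],[0,2,98,100]).round(1))
im,d=snap('scene','s7');x,y,z=cloud('scene',d,-6.1,H)
for l in range(-45,60,15):
    q=(x>l)&(x<l+15)&(z>130)&(z<268)&(y>-62)&(y<90); print('s',l,np.percentile(y[q],[0,2,98,100]).round(1))
E
```

```text
Traceback (most recent call last):
  File "h.py", line 29, in tcp
    print('tcpH',np.round([1e3*(dx*np.cos(a)+dy*np.sin(a)),1e3*(-dx*np.sin(a)+dy*np.cos(a)),1e3*p[2]],1),'F',o['force'].round(1),'w',o['width'].round(4),o['finger_force'].round(0),o['time'])
                                                                                                                                     ^^^^^^^^^^^^^^^^
AttributeError: 'float' object has no attribute 'round'
```

```bash
sed -i "s/o\['width'\].round(4),o\['finger_force'\].round(0)/round(o['width'],4),round(o['finger_force'])/" h.py
python3 - <<'E'
from h import *
tcp()
prof(lo=-80,hi=60)
H=(.539,.039)
for c in('top','scene'):
  im,d=snap(c,c+'7');x,y,z=cloud(c,d,-6.1,H)
  for l in range(-45,90,15):
    q=(x>l)&(x<l+15)&(z>150)&(z<268)&(y>-70)&(y<90)
    if q.sum():print(c,l,np.percentile(y[q],[0,2,98,100]).round(1),np.median(z[q]))
E
```

```text
tcpH [ 42.    7.5 383.7] F [-0.6 -0.2 -5.3] w 0.0576 68 13.4
scene [(-75, 109), (-65, 108), (-55, 109), (-45, 108), (-35, 108), (-25, 108), (-15, 109), (-5, 209), (5, 264), (15, 221), (25, 107), (35, 107), (45, 230), (55, 96)]
top [(-75, 159), (-65, 165), (-55, 171), (-45, 178), (-35, 185), (-25, 191), (-15, 198), (-5, 203), (5, 209), (15, 161), (25, 108), (35, 230), (45, 231), (55, 95)]
top -45 [-53.8 -52.2  64.1  66.4] 159.34035903951667
top -30 [-54.2 -52.8  63.6  66.2] 168.05743694987186
top -15 [-54.3 -53.7  62.7  65.6] 178.14045035140592
top 0 [-54.6 -54.2  64.6  66.5] 187.23664152861497
top 15 [-54.5 -54.   62.2  64.9] 198.0589508682532
top 30 [-54.8 -54.5  19.7  23. ] 211.05189200343543
top 45 [-54.9 -54.7  -9.8  -9.5] 215.7636270390565
top 60 [-55.1 -54.9  -6.5  -2.9] 227.2230439724381
top 75 [-55.6 -55.1   5.9   9.3] 236.2931046625597
scene -45 [28.6 31.3 69.2 69.2] 161.74215803810722
scene -30 [28.2 28.7 69.2 69.3] 170.28512172869335
scene -15 [36.9 37.9 69.  69.3] 179.21363932063826
scene 0 [36.9 37.8 69.4 69.4] 188.7728082095257
scene 15 [-49.5 -21.1  68.8  69.5] 239.36430132888364
scene 30 [-51.6 -42.   68.5  69.1] 224.82884949166282
scene 45 [-52.6 -47.2  68.2  68.6] 229.66186186256377
scene 60 [-50.9 -49.1  68.4  68.7] 230.23546464596456
scene 75 [-51.9 -49.2  67.9  68.1] 238.46258771267858
```

Lateral fit is within 1 mm. Now I slide in along the slope.

```bash
python3 -m handwheel '[[[0.05,0,0.0007,-0.0015,0],[0.05,-0.008,0,0.0054,0],[0.05,-0.008,0,0.0054,0],[0.05,-0.008,0,0.0054,0],[0.05,0,0,0,0]]]' >/dev/null;python3 -c "
from h import *
tcp()"; python3 -m handwheel '[[[0.05,-0.004,0,0.0027,0],[0.05,-0.004,0,0.0027,0],[0.05,0,0,0,0]]]' > /dev/null;python3 -c "
from h import *
tcp()"
```

```text
tcpH [ 18.4   6.8 370.7] F [-0.1  0.  -5.5] w 0.0576 68 14.225
tcpH [ 11.3   6.8 366.2] F [-0.3  0.2 -5.6] w 0.0574 68 14.6
```

```bash
for i in 1; do python3 -m handwheel '[[[0.05,-0.004,0,0.0025,0],[0.05,0,0,0,0]]]' >/dev/null;python3 -c "
from h import *
tcp()"; done; python3 -m handwheel '[[[0.05,-0.003,0,0.002,0],[0.05,0,0,0,0]]]' > /dev/null;python3 -c "
from h import *
tcp()";python3 -m handwheel '[[[0.05,-0.003,0,0.002,0],[0.05,0,0,0,0]]]' > /dev/null;python3 -c "
from h import *
tcp()"
```

```text
tcpH [  7.3   6.8 363.8] F [ 0.1  0.4 -4.9] w 0.0578 68 14.85
tcpH [  4.4   6.8 361.8] F [-0.8 -0.2 -5.6] w 0.0575 68 15.1
tcpH [  1.3   6.8 359.8] F [-0.1  0.3 -5.8] w 0.0577 68 15.35
```

```bash
python3 -m handwheel '[[[0.05,-0.002,0,0.0013,0],[0.05,0,0,0,0]]]' >/dev/null;python3 -c "
from h import *
tcp()"; python3 -m handwheel '[[[0.05,-0.002,0,0.0013,0],[0.05,0,0,0,0]]]' > /dev/null;python3 -c "
from h import *
tcp()";python3 -m handwheel '[[[0.05,-0.002,0,0.0013,0],[0.05,0,0,0,0]]]' > /dev/null;python3 -c "
from h import *
tcp()
prof(lo=-80,hi=60)"
```

```text
tcpH [ -0.5   6.8 358.6] F [-0.2  0.4 -5.3] w 0.0575 68 15.6
tcpH [ -2.5   6.8 357.3] F [-0.4 -0.2 -5.2] w 0.0576 68 15.85
tcpH [ -3.6   6.8 357.3] F [ 3.  -0.  -3.2] w 0.0577 69 16.1
scene [(-75, 134), (-65, 142), (-55, 104), (-45, 152), (-35, 108), (-25, 108), (-15, 108), (-5, 241), (5, 265), (15, 238), (25, 107), (35, 108), (45, 204), (55, 108)]
top [(-75, 129), (-65, 137), (-55, 143), (-45, 150), (-35, 156), (-25, 163), (-15, 170), (-5, 179), (5, 184), (15, 188), (25, 195), (35, 201), (45, 204), (55, 107)]
```

The tongue tip has reached the floor and lip while still angled. Now I lower in an arc about the tip with a light grip and a slight bias into the groove.

```bash
python3 -m handwheel '[[[0.05,0,0,0,0],[0.05,0.002,0,0.0033,0],[0.05,0.003,0,0.0033,0],[0.05,0.003,0,0.0033,0],[0.05,0.003,0,0.0033,0],[0.05,0,0,0,0]]]' 20 >/dev/null;python3 -c "
from h import *
tcp()
prof(lo=-80,hi=60,cams=['top'])"; python3 -m handwheel '[[[0.05,0.003,0,0.004,0],[0.05,0.003,0,0.004,0],[0.05,0.0025,0,0.004,0],[0.05,0.002,0,0.004,0],[0.05,0,0,0,0]]]' > /dev/null;python3 -c "
from h import *
tcp()
prof(lo=-80,hi=60,cams=['top'])"
```

```text
tcpH [  8.    6.8 344.5] F [5.9 0.9 4.3] w 0.0581 69 16.95
top [(-75, 132), (-65, 137), (-55, 141), (-45, 147), (-35, 152), (-25, 157), (-15, 161), (-5, 169), (5, 173), (15, 175), (25, 179), (35, 185), (45, 185), (55, 106)]
tcpH [ 19.1   6.7 328.6] F [ 7.6 -0.5  5.4] w 0.0579 67 17.625
top [(-75, 132), (-65, 134), (-55, 137), (-45, 140), (-35, 143), (-25, 146), (-15, 150), (-5, 201), (5, 262), (15, 159), (25, 162), (35, 164), (45, 165), (55, 104)]
```

```bash
python3 -m handwheel '[[[0.05,0.0015,0,0.004,0],[0.05,0.001,0,0.004,0],[0.05,0.001,0,0.004,0],[0.05,0,0,0,0]]]' 20 >/dev/null;python3 -c "
from h import *
tcp()
prof(lo=-80,hi=60,cams=['top'])"; python3 -m handwheel '[[[0.05,0.001,0,0.004,0],[0.05,0.001,0,0.004,0],[0.05,0,0,0,0]]]' > /dev/null;python3 -c "
from h import *
tcp()
prof(lo=-100,hi=60,cams=['top'])"
```

```text
tcpH [ 24.    6.6 318. ] F [10.9 -1.2  3.9] w 0.0576 64 18.175
top [(-75, 128), (-65, 130), (-55, 132), (-45, 134), (-35, 136), (-25, 139), (-15, 142), (-5, 205), (5, 251), (15, 147), (25, 150), (35, 151), (45, 153), (55, 95)]
tcpH [ 27.    6.6 310.8] F [14.1 -1.7  3.8] w 0.0575 61 18.6
top [(-95, 123), (-85, 125), (-75, 125), (-65, 128), (-55, 129), (-45, 131), (-35, 132), (-25, 134), (-15, 135), (-5, 193), (5, 244), (15, 140), (25, 140), (35, 143), (45, 144), (55, 93)]
```

```bash
python3 -m handwheel '[[[0.05,0.0005,0,0.004,0],[0.05,0.0005,0,0.004,0],[0.05,0,0,0.004,0],[0.05,0,0,0,0]]]' 20 >/dev/null;python3 -c "
from h import *
tcp()
prof(lo=-100,hi=60,cams=['top'])"; python3 -m handwheel '[[[0.05,0,0,0.004,0],[0.05,0,0,0.004,0],[0.05,0,0,0,0]]]' > /dev/null;python3 -c "
from h import *
tcp()
prof(lo=-100,hi=60,cams=['top'])"
```

```text
tcpH [ 29.5   6.6 301.8] F [12.6 -3.3 13.1] w 0.0578 66 19.15
top [(-95, 122), (-85, 122), (-75, 123), (-65, 124), (-55, 125), (-45, 126), (-35, 126), (-25, 127), (-15, 129), (-5, 160), (5, 235), (15, 130), (25, 131), (35, 132), (45, 131), (55, 94)]
tcpH [ 31.2   6.6 295.1] F [17.3 -1.1 11.4] w 0.0578 75 19.575
top [(-95, 123), (-85, 123), (-75, 124), (-65, 123), (-55, 124), (-45, 123), (-35, 123), (-25, 123), (-15, 124), (-5, 126), (5, 229), (15, 123), (25, 124), (35, 123), (45, 123), (55, 94)]
```

The plate is level, with its top about 18 mm over the seats. One firm press, then release and lift off.

```bash
python3 -m handwheel '[[[0.05,0,0,0.004,0],[0.05,0,0,0.003,0],[0.05,0,0,0,0]]]' >/dev/null;python3 -c "
from h import *
tcp()"; python3 -m handwheel '[[[0.05,0.002,0,-0.006,0],[0.0854,0,0,0,0],[0.0854,0,0,0,0],[0.0854,0,0,0,0],[0.0854,0,0,0,0],[0.0854,0,0,-0.02,0],[0.0854,0,0,-0.06,0],[0.0854,0,0,-0.06,0],[0.0854,0,0,0,0]]]' > /dev/null; python3 - <<'E'
from h import *
tcp()
H=(.539,.039)
a=[]
for c in('top','scene'):
    im,d=snap(c,c+'8');x,y,z=cloud(c,d,-6.1,H)
    q=(x>-70)&(x<75)&(z>115)&(z<135)&(abs(y-6)<58)
    A=np.c_[x[q],y[q],np.ones(q.sum())]
    p=np.array([0,0,np.median(z[q])])
    for _ in range(10):
        k=abs(A@p-z[q])<2.5; p=np.linalg.lstsq(A[k],z[q][k],rcond=None)[0]
    print(c,'tilt deg',np.degrees(np.hypot(p[0],p[1])).round(2),p.round(4),k.sum())
    q=(z>119)&(z<130)&(abs(y-6)<18)&(x>50)
    for l in range(60,96,4):
        k=(x>l)&(x<l+4)&(abs(y-3)<15)
        if k.sum(): print(l,np.percentile(z[k],[10,50,90]).round(0),end=' ')
    print()
    y0,x0=(130,180) if c=='top' else (150,310)
    a.append(cv2.resize(im[y0:y0+130,x0:x0+130,::-1],(400,400),interpolation=cv2.INTER_CUBIC))
cv2.imwrite('pics/end.png',np.hstack(a))
E
```

```text
tcpH [ 31.8   6.8 294.8] F [ 1.  -3.4 42.5] w 0.0576 74 20.0
tcpH [ 26.9   7.  433.2] F [-0.   0.1 -0.5] w 0.0853 0 21.125
top tilt deg 0.16 [-1.300000e-03 -2.400000e-03  1.242393e+02] 1929
60 [432. 580. 581.] 80 [138. 139. 140.] 84 [139. 140. 141.] 88 [136. 137. 138.] 92 [135. 136. 138.] 
scene tilt deg 0.19 [-3.300000e-03  3.000000e-04  1.258094e+02] 1439
60 [396. 522. 569.] 64 [338. 565. 567.] 72 [138. 139. 140.] 76 [140. 142. 143.] 80 [141. 142. 143.] 84 [138. 140. 141.] 88 [136. 139. 140.] 92 [137. 138. 140.]
```

View pics/end.png

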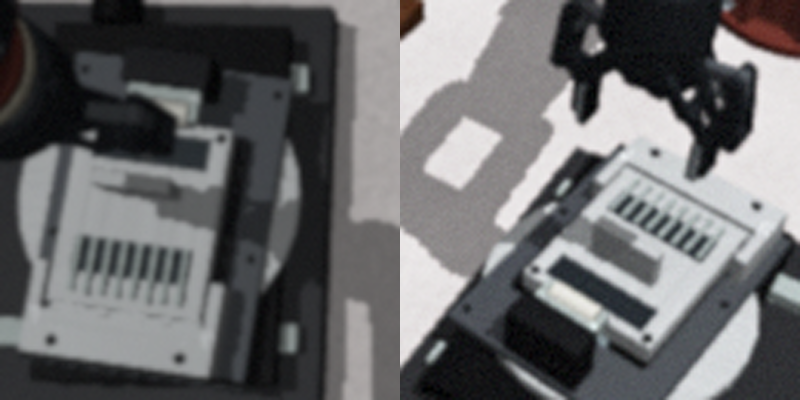

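The plate lies flat (tilt about 0.2°) in the rail. The roller sits over its free end at its rest position, and the gripper is clear.

```bash
python3 -c "
from plant import ticket
print(ticket.hand_in())"
```

```text
the job is handed in; nothing more can be done
None
```

The plate is hooked under the lip, lying flat on its seats (tilt about 0.2°) with the roller sprung back over its end, and released; no bystander was touched as far as I could tell, and the job is handed in at about 21 s of the 54 s limit (the hand-in returned no verdict).

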